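Set the air valve and hold the sprung blast gate open for a converter blow-out

TASK

Blow out the converter clamped behind the blast gate: first turn the yellow air valve handle until it lines up with the red line on its dial and let go of it, then pull the blue grip of the sprung gate out until its white pointer stands over the middle of the red mark on the scale bar. The gate springs shut by itself, so finish while still holding the grip there. Leave the ceramic core, the can and the hammer where they are.

Things in the scene. Friction and masses are not known exactly. Their poses are not given: they have to be found in the camera images.
- valve_stand: fixed air valve: grey foot plate 110 x 110 x 10 mm, brass valve body and pipe, on top a white dial 120 mm across whose upper face is 94 mm above the bench. Origin on the bench under the spindle; z up, x along the pipe. Its place and yaw vary
- valve (a joint): angle of the valve handle, 0 to 1.57 rad: 0 = handle along the stand's x axis (closed), growing counter-clockwise seen from above as it opens. It starts nearly closed, turns with about 0.06 N m of friction and stays where it is left
- valve_paddle (a point): yellow flat valve handle, a bar 76 long x 14 thick x 36 mm high standing on edge, centred over the spindle. Origin at its centre, 125 mm above the bench (bar from 107 to 143 mm); its x axis runs along the length, z up. Pinch it across its 14 mm thickness and turn about the vertical
- valve_mark: red line 116 x 7 mm painted across the dial through its centre, under the handle. Origin at the dial centre; its x axis runs along the line. 0.6 to 1.25 rad counter-clockwise from the stand's x axis, differing each time. It does not move during the job
- gate_rig: fixed blast gate: grey base 270 x 150 mm, green housing (118 mm high, front face 80 mm behind the closed grip), steel converter behind it, dark scale bar with white ticks (top 58 mm high) beside the slide on +y. Origin on the bench under the centre of the closed grip; the gate pulls out along this frame's -x, roughly towards the robot; z up. Place and yaw vary
- gate (a joint): how far the gate is pulled out, m: 0 = shut (start), end stop at 0.09. The spring pulls it shut with 4 N at 0, plus 1 N for each 10 mm; friction 0.6 N
- gate_grip (a point): blue cross bar of the gate's grip, 14 thick (along the pull) x 70 long x 26 mm high, on a dark lug; the steel slide below it is 64 mm high. Origin at the bar's centre, 117 mm above the bench; axes as gate_rig (pull along -x, y along the bar). A thin white pointer goes from the lug's foot to +y over the scale bar, in line with the bar (same x as this origin)
- gate_mark: red clip on the scale bar, 14 mm wide along the pull x 30 mm, fixed during the job. Axes as gate_rig; the origin lies on the slide's centre line, 59 mm above the bench, level with the clip's middle along the pull; the clip itself sits 64 mm from there towards +y. It is 30 to 75 mm out (-x) from the closed pointer, differing each time: the pointer is over its middle when gate_grip has the same x
- core: loose off-white ceramic catalyst core, cylinder 80 mm across, 70 mm high, standing; origin at the centre of its underside. Bystander
- can: loose closed can with a blue label, 66 mm across, 100 mm high, standing; origin at the centre of its underside. Bystander
- hammer: loose hammer, 280 mm long, lying flat between the two stations, head away from the robot, under 40 mm high; origin near the middle of its length on the bench. Bystander
Mind the look-alikes: they are no part of the job. There is more than one size of the valve_stand; the job needs the middle-sized.

How it is judged:
By the outcome, as a careful person would: the job done as asked, in the order asked, and still so for the second after the job is handed in, while the arm keeps its last pose, push and grip.
It also fails if it takes over 53 s, if anything falls off the work surface, if the arm or the gripper's body presses on something with over 40 N, if the wrist force passes 120 N, or if a joint passes its speed limit or range.

ROBOT

A 6-joint arm with a two-finger parallel gripper is mounted at the origin on the work surface. World frame = base frame: x ahead of the robot, y to its left, z up, the work surface at z = 0. Lengths are in mm, angles in rad, forces in N, time in s.
With the tool pointing down it reaches from about 350 to 875 mm from the base axis. Payload 4.2 kg.
Tool frame: the origin (TCP) lies midway between the tips of the shut fingers; the grasp point (between the pads) lies 19 mm behind it; z points along the fingers, y is the line along which they close (so a half turn about z gives the same grasp; the last joint's range is limited). The gripper opens to 85 mm and grips with 20 to 120 N. Pads are 22 mm wide; open, the fingers measure 114 mm over their backs; the gripper's body (76 mm by 85 mm) begins 54 mm behind the grasp point. The pads swing forward as they close: fully open they stand 13 mm farther back than shut.
Start: joints at [-1.003, 0.385, 0.008, 0, -1.194, -0.259], TCP at [189.963, -595.41, 231.312] pointing down, gripper open.
Joint ranges: [-3.14, 3.14], [-1.21, 2.06], [-1.07, 1.41], [-3.16, 2.05], [-2.99, -0.16], [-3.1, 3.1]. Speed limits (rad/s): [2.79, 2.79, 3.14, 3.14, 3.14, 3.14].

INTERFACE

Orientations are given as a unit quaternion [x, y, z, w].
In Python, from bench import arm gives the robot as it stands.
- The arm moves only by the tool send_rows, never from a script. Its argument "targets" is a list of rows, each an object of numbers: "gripper": the gripper command: -1 is fully open, 1 is shut, values between are in proportion; "x", "y", "z": the shift along the tool's x, y, z in cm; "ax", "ay", "az": the turn, a rotation vector about the tool's x, y, z in degrees. A call has 1 to 5 rows; each row shifts and turns the commanded pose from where the row before left it, along the tool's axes as they then stand; what a row does not reach is not made up. A row lasts 1/12 s, in which the tool goes at most 41.7 mm and 7.16 degrees, less where a joint would pass 70% of its speed; a pose out of reach is approached as far as the arm can. A call is refused whole if a number of a shift passes 4.17 or a number of a turn 7.16, either way. A call with a gripper value outside its range is refused whole. The fingers move at their own pace and stop on an object; the grip force is fixed at half the most. Time passes only in rows, so rows that do not move let the fingers close. It gives the time, the measured TCP pose, the force, the opening and the grip force at its end, in the units of the state.
- arm.read_state(): the state, without advancing time (a new reading comes with each control period).
- arm.get_image(name): name is "scene" or "side" or "wrist"; returns (picture, depth): 420x560x3 uint8, red, green, blue; 420x560 float32, mm along the optical axis (not along the pixel's ray), 0 where there is no reading.
- arm.camera_model(name): a dict with "fx", "fy", "cx", "cy" (pixels), "cam_to_world" (4x4, takes a point from camera to world coordinates). Camera axes: x right, y down, z forward; pixel columns grow to the right and rows downward; lengths in mm; the calibration is good to about 2 mm. A picture is of the moment at which its call begins: read the wrist's pose just before it. camera_model takes no time and is no camera call; for the wrist camera it gives the pose at the moment of the call.
- arm.job_done(): hands the job in; it is judged then, once.
Trained networks look in the newest picture that a camera, given by its name, has taken for a name from the list of things; names that differ only in an ending like _2 or _b are one class to them, and where a whole thing is asked for, a point or a joint stands for the part that bears it (a point fixed in the world has none). Each returns a list of dicts, best first, with "score" (0 to 1); they miss things now and then, are a little off and sometimes report something else, mostly with a low value. They report only what shows in the picture. A call takes as long as a camera call. They do not tell look-alikes from the thing itself.
- arm.boxes_of(camera, thing): "rect" ([left, top, width, height] in pixels, round what is visible of it).
The state is a dict: "clock": time; "joints": joint angles; "joint_vel": joint speeds; "joint_efforts": joint torques, N m; "position": TCP position; "ee_rot": TCP orientation; "contact_force": force on the tool from outside, world axes, zero at the start; "wrist_torque": the same for the moment, N m; "gripper_width": finger opening in mm; "grasp_force": force on a finger pad.
Only numpy, scipy, OpenCV 4.12 (cv2) and the standard library are available. Lean on these libraries where they do the work, as an engineer would, in place of code of your own. Each camera call takes 0.05 s, during which the arm holds its last target. There are 200 camera calls.

## Working session

There is one attempt and no reset: what is moved stays moved. The work goes in short steps, Python scripts to look and compute and a tool call to move; the robot and the scene stay as the last step left them, time stands still between calls to the robot, and variables do not carry over. Pictures are saved under pics/ and viewed, at most 10 in all, crops included, and the job is handed in when it is done.

Besides the shell and the picture viewer there is one more tool, called after ">>>" by a JSON object that holds its "name" and its "arguments". send_rows: Moves the arm, as the interface text tells. Its arguments: {"type":"object","properties":{"targets":{"type":"array"}},"required":["targets"]}

```bash
mkdir -p pics; ls
python3 - <<'E'
from bench import arm
import cv2,numpy as np
s=arm.read_state();print(s)
for n in("scene","side"):
    im,d=arm.get_image(n);cv2.imwrite(f"pics/{n}0.png",im[...,::-1]);np.savez(f"pics/{n}0.npz",im=im,d=d)
    m=arm.camera_model(n);print(n,m)
    for t in("valve_stand","valve_paddle","gate_grip","gate_mark","gate_rig"):
        print(t,[(b["rect"],round(b["score"],2)) for b in arm.boxes_of(n,t)])
a=cv2.imread("pics/scene0.png");b=cv2.imread("pics/side0.png")
E
```

```text
pics
{'clock': 0.0, 'joints': array([-1.00341949e+00,  3.85547813e-01,  6.63333550e-03, -5.22805141e-04,
       -1.19401164e+00, -2.58620648e-01]), 'joint_vel': array([-8.06139011e-04,  9.54268024e-04,  1.35557932e-03, -2.22575556e-04,
        9.18736758e-05, -1.53963914e-03]), 'joint_efforts': array([-7.56906975e-04, -3.92289162e+01,  1.88397843e+01,  4.18612450e+00,
       -4.49957763e-03, -1.89511020e-06]), 'position': array([ 189.77817023, -594.87315581,  230.22627662]), 'ee_rot': array([-1.53670237e-01,  9.88121584e-01,  1.07287375e-03, -2.04867937e-04]), 'contact_force': array([ 0.04054238, -0.18419956,  0.42005567]), 'wrist_torque': array([-0.0364631 , -0.01372042, -0.0219123 ]), 'grasp_force': 0.0, 'gripper_width': 85.2927243345525}
scene {'fx': 448.20139973522595, 'fy': 448.20139973522595, 'cx': 278.73810600077763, 'cy': 210.17853622106347, 'cam_to_world': array([[ 2.04376852e-01,  7.39393328e-01, -6.41504177e-01,
         1.48317549e+03],
       [ 9.78780350e-01, -1.44445544e-01,  1.45342740e-01,
        -2.05834851e+02],
       [ 1.48030323e-02, -6.57596374e-01, -7.5322498
[... 720 characters left out ...]
         4.58226111e+02],
       [-1.72614473e-01,  7.48272164e-01, -6.40541187e-01,
         8.25012963e+02],
       [ 7.67396089e-03, -6.49261212e-01, -7.60526784e-01,
         1.08738780e+03],
       [ 0.00000000e+00,  0.00000000e+00,  0.00000000e+00,
         1.00000000e+00]])}
valve_stand [([218.1, 275.4, 52.3, 66.4], 0.85), ([308.1, 258.2, 80.6, 92.5], 0.83), ([149.6, 279.5, 42.8, 51.2], 0.8)]
valve_paddle [([229.7, 282.4, 35.2, 22.4], 0.96), ([155.8, 282.5, 26.7, 15.7], 0.57), ([271.9, 372.3, 32.3, 47.7], 0.43), ([333.0, 105.3, 30.2, 31.2], 0.39)]
gate_grip [([275.4, 140.8, 40.6, 36.3], 0.82)]
gate_mark [([318.1, 186.1, 9.2, 13.5], 0.49)]
gate_rig [([198.4, 131.4, 145.5, 78.9], 0.84)]
```

View pics/scene0.png

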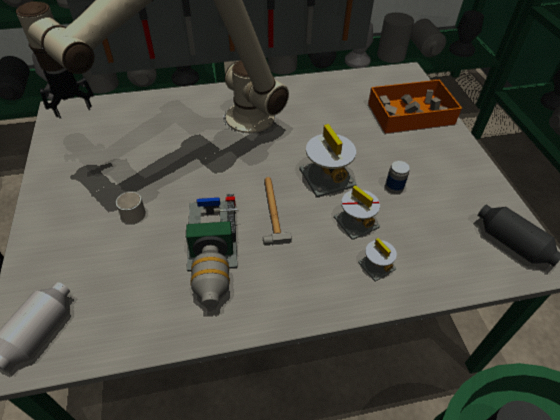

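View pics/side0.png

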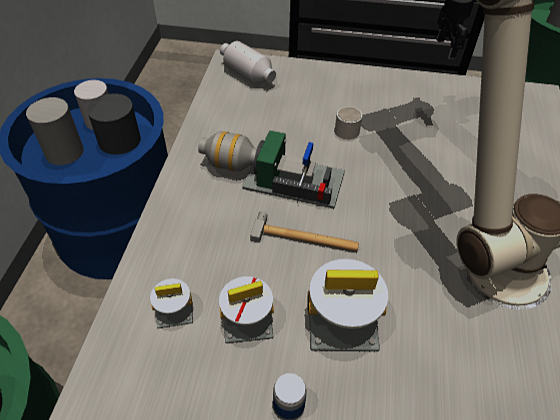

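Valve stands: scene (328,160) is large, (360,210) medium with a red line, (380,257) small. In the side view these are at (348,300), (246,305) and (171,300). The medium one fits, and I'll confirm it with the dial size, its height (94 mm) and a crop.

```bash
cat > h.py <<'E'
import numpy as np,cv2
from bench import arm
def cloud(n,im=None,d=None,m=None):
    m=m or arm.camera_model(n)
    v,u=np.mgrid[0:420,0:560]
    P=np.stack([(u-m["cx"])/m["fx"]*d,(v-m["cy"])/m["fy"]*d,d],-1)
    T=m["cam_to_world"];W=P@T[:3,:3].T+T[:3,3]; W[d<=0]=np.nan
    return W
def hsv(im): return cv2.cvtColor(im,cv2.COLOR_RGB2HSV).astype(int)
def col(im,c):
    h=hsv(im);H,S,V=h[...,0],h[...,1],h[...,2]
    return {"red":((H<8)|(H>172))&(S>150)&(V>80),"yel":(H>22)&(H<35)&(S>150)&(V>60),"blue":(H>105)&(H<128)&(S>150)&(V>60),"white":(S<60)&(V>140)}[c]
def axis(p):
    c=p.mean(0);e=np.linalg.svd(p[:,:2]-c[:2],full_matrices=False)[2][0];return c,np.degrees(np.arctan2(e[1],e[0]))%180
E
python3 - <<'E'
from h import *
for n,rs in(("scene",{"L":(299,126,57,72),"M":(333,187,45,53),"S":(361,238,34,45)}),("side",{"L":(308,258,80,92),"M":(218,275,52,66),"S":(149,279,43,51)})):
    z=np.load(f"pics/{n}0.npz");im,d=z["im"],z["d"];W=cloud(n,im,d)
    for k,(x,y,w,h) in rs.items():
        w_=W[y:y+h,x:x+w];i=im[y:y+h,x:x+w]
        p=w_[col(i,"white")];p=p[p[:,2]>30];zz=np.median(p[:,2]);p=p[abs(p[:,2]-zz)<8]
        (c,r)=cv2.minEnclosingCircle(p[:,:2].astype(np.float32))
        q=w_[col(i,"yel")];q=q[q[:,2]>zz+8]; r_=w_[col(i,"red")]
        print(n,k,"dialz",zz,"c",np.round(c),"r",round(r),"yel",axis(q),len(q),"zmax",q[:,2].max(),"red",axis(r_) if len(r_)>4 else None,len(r_))
    x,y,w,h=(180,185,60,80) if n=="scene" else (240,130,110,80)
    w_=W[y:y+h,x:x+w];i=im[y:y+h,x:x+w]
    for c in("red","blue"):
        q=w_[col(i,c)];q=q[q[:,2]>20];print(n,c,axis(q),len(q),q.min(0),q.max(0))
    q=w_[(hsv(i)[...,0]>50)&(hsv(i)[...,0]<85)&(hsv(i)[...,1]>100)];print("green",np.round(np.nanpercentile(q,[2,98],axis=0)))
    for t in("core","can","hammer"):
        bs=arm.boxes_of(n,t)
        for b in bs[:2]:
            x,y,w,h=[int(v) for v in b["rect"]];q=W[y:y+h,x:x+w].reshape(-1,3);q=q[q[:,2]>10];print(t,b["score"],np.round(np.nanpercentile(q,[2,98],axis=0)).tolist())
a=cv2.imread("pics/scene0.png")[180:290,310:410];b=cv2.imread("pics/side0.png")[260:360,140:400]
cv2.imwrite("pics/crop1.png",cv2.resize(b,None,fx=3,fy=3,interpolation=2))
E
```

```text
scene L dialz 132.4828166448707 c [397. 214.] r 86 yel (array([419.7763669 , 214.94408581, 196.78474376]), np.float64(6.73736760394703)) 120 zmax 207.41218850281007 red None 0
scene M dialz 94.15178551564952 c [619. 254.] r 62 yel (array([627.00048802, 250.29236428, 140.81641247]), np.float64(9.089351938963032)) 82 zmax 147.40572499258462 red (array([615.60447489, 238.66791134,  95.64759051]), np.float64(82.19482940187422)) 22
scene S dialz 70.52877699814348 c [794. 258.] r 46 yel (array([796.19559986, 257.1401616 , 106.56201937]), np.float64(18.44665431347152)) 56 zmax 113.33417754904372 red None 0
scene red (array([ 491.2851659 , -142.991944  ,   64.93358708]), np.float64(89.05890014008574)) 30 [ 476.19194448 -156.99450793   55.35570972] [ 503.8678623  -130.636866     70.36115877]
scene blue (array([ 545.33610978, -214.17787734,  129.41957084]), np.float64(83.71956988691778)) 71 [ 532.04670635 -246.74558514  124.25012209] [ 555.61770345 -180.67708299  134.40227152]
green [[ 625. -286.   28.]
 [ 680. -163.  121.]]
core 0.56 [[415.0, -493.0, 13.0], [485.0, -426.0, 74.0]]
core 0.35 [[
[... 710 characters left out ...]
1.9489829 , 258.8885345 , 105.77482138]), np.float64(20.709903417928313)) 88 zmax 109.03474095996728 red None 0
side red (array([ 490.3212528 , -146.41464205,   62.91346221]), np.float64(84.49313072670299)) 45 [ 482.27608854 -183.90980558   39.93319997] [ 498.43811571 -128.3252709    68.31093268]
side blue (array([ 541.25429242, -211.18620364,  127.91363849]), np.float64(83.77548682306416)) 85 [ 532.61631127 -247.1009662   121.84459669] [ 550.14922917 -175.28750156  132.16499229]
green [[ 617. -280.   24.]
 [ 673. -156.  120.]]
core 0.59 [[405.0, -495.0, 12.0], [479.0, -420.0, 73.0]]
can 0.6 [[461.0, 411.0, 20.0], [519.0, 467.0, 102.0]]
hammer 0.84 [[393.0, -54.0, 11.0], [652.0, 23.0, 28.0]]
```

View pics/crop1.png

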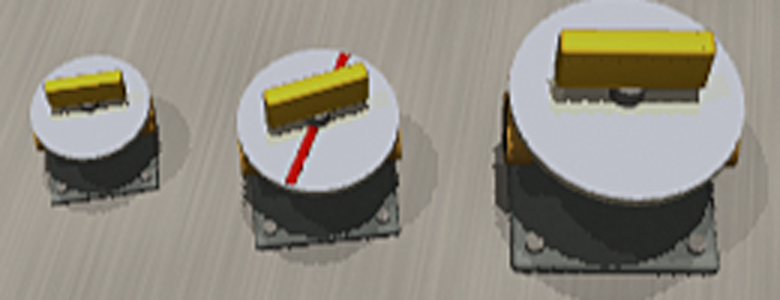

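Medium stand confirmed: dial radius 61, top at z about 93, red line under the handle, centre about (618,252). Moving over it.

>>> {"name": "send_rows", "arguments": {"targets": [{"gripper": -1,"x": -2.66,"y": 2.71,"z": -0.3},{"gripper": -1,"x": -2.66,"y": 2.71,"z": -0.3},{"gripper": -1,"x": -2.66,"y": 2.71,"z": -0.3},{"gripper": -1,"x": -2.66,"y": 2.71,"z": -0.3},{"gripper": -1,"x": -2.66,"y": 2.71,"z": -0.3}]}}

```text
$.targets[0]: bad value
```

>>> {"name": "send_rows", "arguments": {"targets": [{"gripper": -1,"x": -2.66,"y": 2.71,"z": -0.3},{"gripper": -1,"x": -2.66,"y": 2.71,"z": -0.3},{"gripper": -1,"x": -2.66,"y": 2.71,"z": -0.3},{"gripper": -1,"x": -2.66,"y": 2.71,"z": -0.3},{"gripper": -1,"x": -2.66,"y": 2.71,"z": -0.3}]}}

```text
$.targets[0]: bad value
```

>>> {"name": "send_rows", "arguments": {"targets": [{"gripper": -1,"x": -2.66,"y": 2.71,"z": 0},{"gripper": -1,"x": -2.66,"y": 2.71,"z": 0},{"gripper": -1,"x": -2.66,"y": 2.71,"z": 0},{"gripper": -1,"x": -2.66,"y": 2.71,"z": 0},{"gripper": -1,"x": -2.66,"y": 2.71,"z": 0}]}}

```text
$.targets[0]: bad value
```

>>> {"name": "send_rows", "arguments": {"targets": [{"gripper": -1,"x": -2.66,"y": 2.71,"z": 0},{"gripper": -1,"x": -2.66,"y": 2.71,"z": 0},{"gripper": -1,"x": -2.66,"y": 2.71,"z": 0},{"gripper": -1,"x": -2.66,"y": 2.71,"z": 0},{"gripper": -1,"x": -2.66,"y": 2.71,"z": 0}]}}

```text
$.targets[0]: bad value
```

>>> {"name": "send_rows", "arguments": {"targets": [{"gripper": -1,"x": -2.66,"y": 2.71,"z": -0.3,"ax": 0,"ay": 0,"az": 0},{"gripper": -1,"x": -2.66,"y": 2.71,"z": -0.3,"ax": 0,"ay": 0,"az": 0},{"gripper": -1,"x": -2.66,"y": 2.71,"z": -0.3,"ax": 0,"ay": 0,"az": 0},{"gripper": -1,"x": -2.66,"y": 2.71,"z": -0.3,"ax": 0,"ay": 0,"az": 0},{"gripper": -1,"x": -2.66,"y": 2.71,"z": -0.3,"ax": 0,"ay": 0,"az": 0}]}}

```text
clock: 1.32
position: [275.9, -424.4, 246.5]
ee_rot: [-0.153, 0.988, -0.0, 0.0]
contact_force: [1.0, 0.5, 0.7]
gripper_width: 85.5
grasp_force: 0.0
```

>>> {"name": "send_rows", "arguments": {"targets": [{"gripper": -1,"x": -2.66,"y": 2.71,"z": -0.3,"ax": 0,"ay": 0,"az": 0},{"gripper": -1,"x": -2.66,"y": 2.71,"z": -0.3,"ax": 0,"ay": 0,"az": 0},{"gripper": -1,"x": -2.66,"y": 2.71,"z": -0.3,"ax": 0,"ay": 0,"az": 0},{"gripper": -1,"x": -2.66,"y": 2.71,"z": -0.3,"ax": 0,"ay": 0,"az": 0},{"gripper": -1,"x": -2.66,"y": 2.71,"z": -0.3,"ax": 0,"ay": 0,"az": 0}]}}

```text
clock: 1.73
position: [361.4, -254.7, 261.8]
ee_rot: [-0.154, 0.988, -0.0, 0.0]
contact_force: [0.7, -1.2, 0.5]
gripper_width: 85.4
grasp_force: 0.0
```

>>> {"name": "send_rows", "arguments": {"targets": [{"gripper": -1,"x": -2.66,"y": 2.71,"z": 0,"ax": 0,"ay": 0,"az": 0},{"gripper": -1,"x": -2.66,"y": 2.71,"z": 0,"ax": 0,"ay": 0,"az": 0},{"gripper": -1,"x": -2.66,"y": 2.71,"z": 0,"ax": 0,"ay": 0,"az": 0},{"gripper": -1,"x": -2.66,"y": 2.71,"z": 0,"ax": 0,"ay": 0,"az": 0},{"gripper": -1,"x": -2.66,"y": 2.71,"z": 0,"ax": 0,"ay": 0,"az": 0}]}}

```text
clock: 2.15
position: [447.0, -85.0, 261.8]
ee_rot: [-0.154, 0.988, -0.0, 0.001]
contact_force: [0.8, -0.4, -0.3]
gripper_width: 85.3
grasp_force: 0.0
```

>>> {"name": "send_rows", "arguments": {"targets": [{"gripper": -1,"x": -2.66,"y": 2.71,"z": 0,"ax": 0,"ay": 0,"az": 0},{"gripper": -1,"x": -2.66,"y": 2.71,"z": 0,"ax": 0,"ay": 0,"az": 0},{"gripper": -1,"x": -2.66,"y": 2.71,"z": 0,"ax": 0,"ay": 0,"az": 0},{"gripper": -1,"x": -2.66,"y": 2.71,"z": 0,"ax": 0,"ay": 0,"az": 0},{"gripper": -1,"x": -2.66,"y": 2.71,"z": 0,"ax": 0,"ay": 0,"az": 0}]}}

```text
clock: 2.57
position: [532.5, 84.6, 261.6]
ee_rot: [-0.154, 0.988, 0.0, 0.0]
contact_force: [0.9, -0.6, -0.3]
gripper_width: 85.6
grasp_force: 0.0
```

>>> {"name": "send_rows", "arguments": {"targets": [{"gripper": -1,"x": -2.4,"y": 2.4,"z": 0,"ax": 0,"ay": 0,"az": 0},{"gripper": -1,"x": -1.6,"y": 1.6,"z": 0,"ax": 0,"ay": 0,"az": 0},{"gripper": -1,"x": 0,"y": 0,"z": 0,"ax": 0,"ay": 0,"az": 0},{"gripper": -1,"x": 0,"y": 0,"z": 0,"ax": 0,"ay": 0,"az": 0}]}}

```text
clock: 2.9
position: [558.1, 133.9, 260.6]
ee_rot: [-0.155, 0.988, -0.0, -0.001]
contact_force: [-0.4, -0.5, -0.0]
gripper_width: 85.6
grasp_force: 0.0
```

Run:
```python
from h import *
s=arm.read_state();print(s["position"],s["joints"],s["clock"])
m=arm.camera_model("wrist");im,d=arm.get_image("wrist");print(m["cam_to_world"].round(2))
cv2.imwrite("pics/w1.png",im[...,::-1]);np.savez("pics/w1.npz",im=im,d=d)
W=cloud("wrist",im,d,m)
near=np.hypot(W[...,0]-618,W[...,1]-252)<75
for c,lo,hi in(("yel",130,155),("yel",105,155),("red",80,102),("white",85,102)):
    q=W[col(im,c)&near];q=q[(q[:,2]>lo)&(q[:,2]<hi)]
    if len(q)>5:print(c,len(q),axis(q),q.min(0).round(),q.max(0).round(), cv2.minAreaRect(q[:,:2].astype(np.float32)))
```

```text
[558.10016298 133.86240325 260.61374956] [ 5.17508480e-01  2.79148019e-01 -7.25379994e-02 -1.15913803e-04
 -1.22040003e+00 -1.77787509e+00] 2.9
[[-3.1000e-01  9.1000e-01  2.9000e-01  4.8345e+02]
 [ 9.5000e-01  2.9000e-01  9.0000e-02  1.1112e+02]
 [ 0.0000e+00  3.0000e-01 -9.5000e-01  4.0235e+02]
 [ 0.0000e+00  0.0000e+00  0.0000e+00  1.0000e+00]]
yel 138 (array([603.29168395, 240.98351323, 141.72424761]), np.float64(26.722958072884115)) [583. 230. 139.] [649. 266. 143.] ((617.2565307617188, 247.73153686523438), (71.69175720214844, 9.930826187133789), 23.306150436401367)
yel 138 (array([603.29168395, 240.98351323, 141.72424761]), np.float64(26.722958072884115)) [583. 230. 139.] [649. 266. 143.] ((617.2565307617188, 247.73153686523438), (71.69175720214844, 9.930826187133789), 23.306150436401367)
red 143 (array([611.14950563, 217.54216985,  94.83897332]), np.float64(81.24263579803619)) [606. 196.  93.] [616. 240.  96.] ((611.009033203125, 217.7295379638672), (44.29513931274414, 4.364912033081055), 81.01116943359375)
white 5570 (array([610.60942018, 244.52092883,  93.30953683]), np.float64(149.37582940275837)) [557. 193.  88.] [677. 313.  96.] ((614.4620971679688, 248.34519958496094), (109.86119079589844, 119.36799621582031), 59.51577377319336)
```

View pics/w1.png

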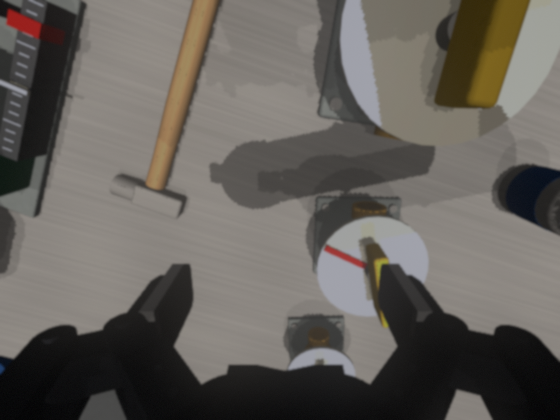

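>>> {"name": "send_rows", "arguments": {"targets": [{"gripper": -1,"x": -2.31,"y": 2.38,"z": 0,"ax": 0,"ay": 0,"az": 0},{"gripper": -1,"x": -2.31,"y": 2.38,"z": 0,"ax": 0,"ay": 0,"az": 0},{"gripper": -1,"x": -2.31,"y": 2.38,"z": 0,"ax": 0,"ay": 0,"az": 0},{"gripper": -1,"x": -2.31,"y": 2.38,"z": 0,"ax": 0,"ay": 0,"az": 0},{"gripper": -1,"x": 0,"y": 0,"z": 0,"ax": 0,"ay": 0,"az": -7}]}}

```text
clock: 3.37
position: [618.6, 254.6, 260.1]
ee_rot: [-0.215, 0.977, 0.0, 0.0]
contact_force: [0.4, 1.2, -1.1]
gripper_width: 85.0
grasp_force: 0.0
```

>>> {"name": "send_rows", "arguments": {"targets": [{"gripper": -1,"x": 0,"y": 0,"z": 3,"ax": 0,"ay": 0,"az": 0},{"gripper": -1,"x": 0,"y": 0,"z": 3,"ax": 0,"ay": 0,"az": 0},{"gripper": -1,"x": 0,"y": 0,"z": 0,"ax": 0,"ay": 0,"az": 0},{"gripper": -1,"x": 0,"y": 0,"z": 0,"ax": 0,"ay": 0,"az": 0}]}}

```text
clock: 3.7
position: [616.4, 249.9, 200.5]
ee_rot: [-0.213, 0.977, -0.001, -0.002]
contact_force: [0.1, 0.6, 0.2]
gripper_width: 85.4
grasp_force: 0.0
```

Run:
```python
from h import *
from scipy.spatial.transform import Rotation as R
s=arm.read_state();print(s["position"],R.from_quat(s["ee_rot"]).as_matrix().round(3).tolist())
m=arm.camera_model("wrist");im,d=arm.get_image("wrist")
W=cloud("wrist",im,d,m)
near=np.hypot(W[...,0]-618,W[...,1]-252)<75
for c,lo,hi in(("yel",136,155),("red",80,102),("white",85,102)):
    q=W[col(im,c)&near];q=q[(q[:,2]>lo)&(q[:,2]<hi)]
    if len(q)>5:print(c,len(q),axis(q),q.min(0).round(),q.max(0).round(), cv2.minAreaRect(q[:,:2].astype(np.float32)))
cv2.imwrite("pics/w2.png",im[...,::-1])
```

```text
[616.42188276 249.92176664 200.45848756] [[-0.909, -0.417, -0.003], [-0.417, 0.909, -0.003], [0.004, -0.001, -1.0]]
red 214 (array([615.38607708, 240.0228174 ,  94.73261003]), np.float64(81.36218071399026)) [610. 204.  92.] [627. 309.  97.] ((617.9096069335938, 256.4207763671875), (105.93679809570312, 4.119215965270996), 81.37184143066406)
white 2667 (array([606.328992  , 249.48198107,  93.18060577]), np.float64(37.26294943470402)) [558. 196.  91.] [677. 312.  95.] ((616.2734985351562, 254.8960418701172), (119.2155990600586, 84.73927307128906), 32.50676345825195)
```

View pics/w2.png

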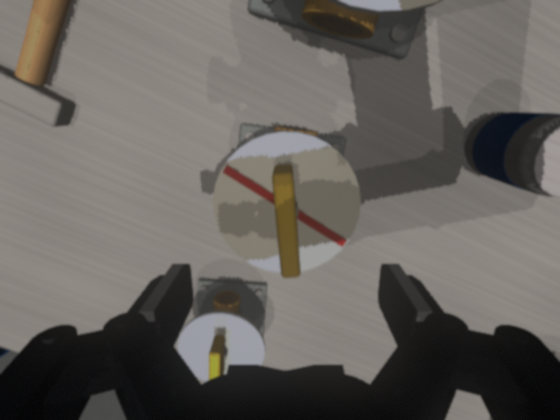

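>>> {"name": "send_rows", "arguments": {"targets": [{"gripper": -1,"x": -0.2,"y": 0.2,"z": 3,"ax": 0,"ay": 0,"az": 0},{"gripper": -1,"x": 0,"y": 0,"z": 3,"ax": 0,"ay": 0,"az": 0},{"gripper": -1,"x": 0,"y": 0,"z": 2.9,"ax": 0,"ay": 0,"az": 0},{"gripper": -1,"x": 0,"y": 0,"z": 0,"ax": 0,"ay": 0,"az": 0},{"gripper": 1,"x": 0,"y": 0,"z": 0,"ax": 0,"ay": 0,"az": 0}]}}

```text
clock: 4.17
position: [618.8, 254.0, 113.6]
ee_rot: [-0.214, 0.977, -0.0, 0.0]
contact_force: [0.5, 0.1, 0.5]
gripper_width: 75.2
grasp_force: 0.0
```

>>> {"name": "send_rows", "arguments": {"targets": [{"gripper": 1,"x": 0,"y": 0,"z": 0,"ax": 0,"ay": 0,"az": 0},{"gripper": 1,"x": 0,"y": 0,"z": 0,"ax": 0,"ay": 0,"az": 0},{"gripper": 1,"x": 0,"y": 0,"z": 0,"ax": 0,"ay": 0,"az": 0},{"gripper": 1,"x": 0,"y": 0,"z": 0,"ax": 0,"ay": 0,"az": 0},{"gripper": 1,"x": 0,"y": 0,"z": 0,"ax": 0,"ay": 0,"az": 0}]}}

```text
clock: 4.58
position: [619.2, 252.2, 114.3]
ee_rot: [-0.214, 0.977, -0.002, 0.0]
contact_force: [4.3, -10.0, 8.5]
gripper_width: 13.1
grasp_force: 62.1
```

>>> {"name": "send_rows", "arguments": {"targets": [{"gripper": 1,"x": 0,"y": 0,"z": 0,"ax": 0,"ay": 0,"az": 0},{"gripper": 1,"x": 0,"y": 0,"z": 0,"ax": 0,"ay": 0,"az": 0},{"gripper": 1,"x": 0,"y": 0,"z": 0,"ax": 0,"ay": 0,"az": 0}]}}

```text
clock: 4.83
position: [619.3, 252.2, 114.3]
ee_rot: [-0.214, 0.977, -0.001, 0.001]
contact_force: [1.4, -6.2, 4.0]
gripper_width: 13.1
grasp_force: 59.9
```

>>> {"name": "send_rows", "arguments": {"targets": [{"gripper": 1,"x": 0,"y": -0.1,"z": 0,"ax": 0,"ay": 0,"az": -5},{"gripper": 1,"x": 0,"y": 0,"z": 0,"ax": 0,"ay": 0,"az": -7},{"gripper": 1,"x": 0,"y": 0,"z": 0,"ax": 0,"ay": 0,"az": -7},{"gripper": 1,"x": 0,"y": 0,"z": 0,"ax": 0,"ay": 0,"az": -7},{"gripper": 1,"x": 0,"y": 0,"z": 0,"ax": 0,"ay": 0,"az": -7}]}}

```text
clock: 5.25
position: [618.7, 252.7, 114.3]
ee_rot: [-0.485, 0.875, -0.0, 0.0]
contact_force: [-3.3, -2.0, 5.9]
gripper_width: 12.9
grasp_force: 60.1
```

>>> {"name": "send_rows", "arguments": {"targets": [{"gripper": 1,"x": 0,"y": 0,"z": 0,"ax": 0,"ay": 0,"az": -7},{"gripper": 1,"x": 0,"y": 0,"z": 0,"ax": 0,"ay": 0,"az": -7},{"gripper": 1,"x": 0,"y": 0,"z": 0,"ax": 0,"ay": 0,"az": -5},{"gripper": 1,"x": 0,"y": 0,"z": 0,"ax": 0,"ay": 0,"az": -4.7},{"gripper": 1,"x": 0,"y": 0,"z": 0,"ax": 0,"ay": 0,"az": 0}]}}

```text
clock: 5.67
position: [618.1, 253.0, 114.3]
ee_rot: [-0.653, 0.757, -0.0, -0.0]
contact_force: [-3.2, -2.1, 6.6]
gripper_width: 13.2
grasp_force: 60.1
```

>>> {"name": "send_rows", "arguments": {"targets": [{"gripper": 1,"x": 0,"y": 0,"z": 0,"ax": 0,"ay": 0,"az": 0},{"gripper": 1,"x": 0,"y": 0,"z": 0,"ax": 0,"ay": 0,"az": 0},{"gripper": 1,"x": 0,"y": 0,"z": 0,"ax": 0,"ay": 0,"az": 0}]}}

```text
clock: 5.92
position: [618.2, 253.0, 114.3]
ee_rot: [-0.652, 0.758, -0.0, -0.0]
contact_force: [-3.5, -2.0, 6.2]
gripper_width: 12.6
grasp_force: 60.1
```

Run:
```python
from h import *
from scipy.spatial.transform import Rotation as R
s=arm.read_state();M=R.from_quat(s["ee_rot"]).as_matrix();print(s["position"],s["wrist_torque"],s["contact_force"],s["joints"],np.degrees(np.arctan2(M[1,1],M[0,1]))-90)
```

```text
[618.1565988  252.96517098 114.27741352] [-0.37165602  1.03087233  0.05135302] [-3.45714358 -2.00778177  6.20301738] [ 6.30263555e-01  5.49894132e-01 -2.77552252e-02  6.08655041e-04
 -9.93657534e-01 -7.80288672e-01] 81.42322921824947
```

>>> {"name": "send_rows", "arguments": {"targets": [{"gripper": -1,"x": 0,"y": 0,"z": 0,"ax": 0,"ay": 0,"az": 0},{"gripper": -1,"x": 0,"y": 0,"z": 0,"ax": 0,"ay": 0,"az": 0},{"gripper": -1,"x": 0,"y": 0,"z": 0,"ax": 0,"ay": 0,"az": 0},{"gripper": -1,"x": 0,"y": 0,"z": 0,"ax": 0,"ay": 0,"az": 0},{"gripper": -1,"x": 0,"y": 0,"z": 0,"ax": 0,"ay": 0,"az": 0}]}}

```text
clock: 6.33
position: [618.6, 253.5, 112.1]
ee_rot: [-0.652, 0.758, 0.0, -0.0]
contact_force: [0.0, -0.9, 0.1]
gripper_width: 72.9
grasp_force: 0.0
```

>>> {"name": "send_rows", "arguments": {"targets": [{"gripper": -1,"x": 0,"y": 0,"z": -2,"ax": 0,"ay": 0,"az": 0},{"gripper": -1,"x": 0,"y": 0,"z": -3.5,"ax": 0,"ay": 0,"az": 0},{"gripper": -1,"x": 0,"y": 0,"z": -3.5,"ax": 0,"ay": 0,"az": 0},{"gripper": -1,"x": 0,"y": 0,"z": 0,"ax": 0,"ay": 0,"az": 0},{"gripper": -1,"x": 0,"y": 0,"z": 0,"ax": 0,"ay": 0,"az": 0}]}}

```text
clock: 6.75
position: [619.8, 254.2, 205.5]
ee_rot: [-0.652, 0.758, -0.0, 0.003]
contact_force: [0.1, 0.7, 0.2]
gripper_width: 85.5
grasp_force: 0.0
```

Run:
```python
from h import *
from scipy.spatial.transform import Rotation as R
s=arm.read_state();print(s["position"])
m=arm.camera_model("wrist");im,d=arm.get_image("wrist")
W=cloud("wrist",im,d,m);r=np.hypot(W[...,0]-617.5,W[...,1]-253)
q=W[(r<75)&col(im,"red")];print("red",len(q),axis(q),q.min(0).round(),q.max(0).round())
q=W[(r<60)&(W[...,2]>138)&(W[...,2]<150)];print("bar",len(q),axis(q),cv2.minAreaRect(q[:,:2].astype(np.float32)))
q=W[(r<62)&(W[...,2]>90)&(W[...,2]<97)];print("dial",q.min(0),q.max(0))
cv2.imwrite("pics/w3.png",im[...,::-1])
```

```text
[619.77472659 254.21855447 205.47502686]h.py:14: RuntimeWarning: Mean of empty slice.
  c=p.mean(0);e=np.linalg.svd(p[:,:2]-c[:2],full_matrices=False)[2][0];return c,np.degrees(np.arctan2(e[1],e[0]))%180
  ret = um.true_divide(
Traceback (most recent call last):
  File "h.py", line 14, in axis
    c=p.mean(0);e=np.linalg.svd(p[:,:2]-c[:2],full_matrices=False)[2][0];return c,np.degrees(np.arctan2(e[1],e[0]))%180
                  ~~~~~~~~~~~~~~~~~~~~~~~~~~~~~~~~~~~~~~~~~~~~~~~~~~~^^^
IndexError: index 0 is out of bounds for axis 0 with size 0
```

Run:
```python
from h import *
m=arm.camera_model("wrist");im,d=arm.get_image("wrist")
W=cloud("wrist",im,d,m);r=np.hypot(W[...,0]-617.5,W[...,1]-253)
h=hsv(im);red=((h[...,0]<10)|(h[...,0]>170))&(h[...,1]>110)&(W[...,2]>88)&(W[...,2]<100)&(r<62)
for k,q in(("red",W[red]),("bar",W[(r<60)&(W[...,2]>139)&(W[...,2]<150)])):
    print(k,len(q)); 
    if len(q)>5: print(axis(q),cv2.minAreaRect(q[:,:2].astype(np.float32)),q.min(0),q.max(0))
cv2.imwrite("pics/w3.png",im[...,::-1])
```

```text
red 204
(array([609.70151805, 206.15941241,  94.60925882]), np.float64(81.69134991751812)) ((609.3997802734375, 206.1237030029297), (21.3503475189209, 5.441454887390137), 81.48016357421875) [605.94964277 195.33136251  92.78053738] [613.64790204 216.87340727  96.70878917]
bar 2120
(array([616.31697128, 250.23582321, 141.78110656]), np.float64(81.7126802200633)) ((616.8216552734375, 252.55162048339844), (75.76984405517578, 13.58602523803711), 81.99371337890625) [605.04389354 214.79285345 139.04877564] [628.52669272 290.19021064 143.94295851]
```

View pics/w3.png

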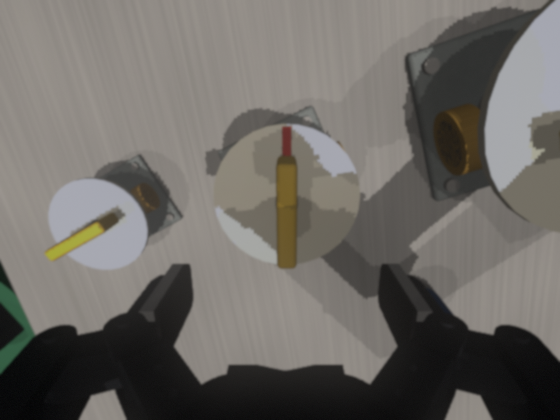

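The wrist view shows the bar (286,160–268) in line with the red line (287,140), within 0.5° by depth. On to the gate.

>>> {"name": "send_rows", "arguments": {"targets": [{"gripper": -1,"x": 3.93,"y": 0.06,"z": -0.2,"ax": 0,"ay": 0,"az": 0},{"gripper": -1,"x": 3.93,"y": 0.06,"z": -0.2,"ax": 0,"ay": 0,"az": 0},{"gripper": -1,"x": 3.93,"y": 0.06,"z": -0.2,"ax": 0,"ay": 0,"az": 0},{"gripper": -1,"x": 3.93,"y": 0.06,"z": -0.2,"ax": 0,"ay": 0,"az": 0},{"gripper": -1,"x": 3.93,"y": 0.06,"z": -0.2,"ax": 0,"ay": 0,"az": 0}]}}

```text
clock: 7.27
position: [584.7, 57.8, 210.5]
ee_rot: [-0.652, 0.758, 0.001, -0.002]
contact_force: [-0.1, -0.1, -0.8]
gripper_width: 85.5
grasp_force: 0.0
```

>>> {"name": "send_rows", "arguments": {"targets": [{"gripper": -1,"x": 3.93,"y": 0.06,"z": 0,"ax": 0,"ay": 0,"az": 0},{"gripper": -1,"x": 3.93,"y": 0.06,"z": 0,"ax": 0,"ay": 0,"az": 0},{"gripper": -1,"x": 3.93,"y": 0.06,"z": 0,"ax": 0,"ay": 0,"az": 0},{"gripper": -1,"x": 3.93,"y": 0.06,"z": 0,"ax": 0,"ay": 0,"az": 0},{"gripper": -1,"x": 3.93,"y": 0.06,"z": 0,"ax": 0,"ay": 0,"az": 0}]}}

```text
clock: 7.68
position: [552.3, -135.9, 210.7]
ee_rot: [-0.652, 0.758, 0.001, -0.001]
contact_force: [1.0, 0.1, 0.8]
gripper_width: 85.5
grasp_force: 0.0
```

>>> {"name": "send_rows", "arguments": {"targets": [{"gripper": -1,"x": 3.93,"y": 0.06,"z": 0,"ax": 0,"ay": 0,"az": 0},{"gripper": -1,"x": 3.93,"y": 0.06,"z": 0,"ax": 0,"ay": 0,"az": -2.2},{"gripper": -1,"x": 0,"y": 0,"z": 0,"ax": 0,"ay": 0,"az": 0},{"gripper": -1,"x": 0,"y": 0,"z": 0,"ax": 0,"ay": 0,"az": 0},{"gripper": -1,"x": 0,"y": 0,"z": 0,"ax": 0,"ay": 0,"az": 0}]}}

```text
clock: 8.1
position: [540.2, -211.8, 210.9]
ee_rot: [-0.666, 0.746, 0.001, -0.001]
contact_force: [0.1, 1.0, -0.6]
gripper_width: 85.4
grasp_force: 0.0
```

Run:
```python
from h import *
from scipy.spatial.transform import Rotation as R
s=arm.read_state();M=R.from_quat(s["ee_rot"]).as_matrix();print(s["position"],M.round(3).tolist(),s["joints"].round(2))
m=arm.camera_model("wrist");im,d=arm.get_image("wrist")
W=cloud("wrist",im,d,m);h=hsv(im)
red=((h[...,0]<10)|(h[...,0]>170))&(h[...,1]>110)&(W[...,2]>45)&(W[...,2]<75)
q=W[(h[...,0]>100)&(h[...,0]<130)&(h[...,1]>110)&(W[...,2]>122)&(W[...,2]<140)]
for k,q in(("red",W[red]),("blue",q)):
    print(k,len(q)); 
    if len(q)>5: print(axis(q),cv2.minAreaRect(q[:,:2].astype(np.float32)),q.min(0),q.max(0))
cv2.imwrite("pics/w4.png",im[...,::-1]);np.savez("pics/w4.npz",im=im,d=d,W=W)
```

```text
[ 540.19114308 -211.79093751  210.92945794] [[-0.113, -0.994, -0.003], [-0.994, 0.113, 0.001], [-0.0, 0.003, -1.0]] [-0.09  0.33 -0.13 -0.   -1.11 -0.02]
red 471
(array([ 491.05757928, -144.25501055,   64.58715004]), np.float64(83.024741772486)) ((490.61639404296875, -143.03955078125), (31.00923728942871, 14.465603828430176), 83.59117126464844) [ 482.4030044  -159.00792787   52.25917863] [ 499.18649383 -127.48341618   66.97282171]
blue 1518
(array([ 541.47307475, -215.21896583,  128.90060761]), np.float64(83.6933996406925)) ((541.3766479492188, -213.34710693359375), (69.1361312866211, 13.027971267700195), 83.0562973022461) [ 532.42667701 -247.84999194  122.23859081] [ 551.17455355 -178.60307948  131.11562894]
```

View pics/w4.png

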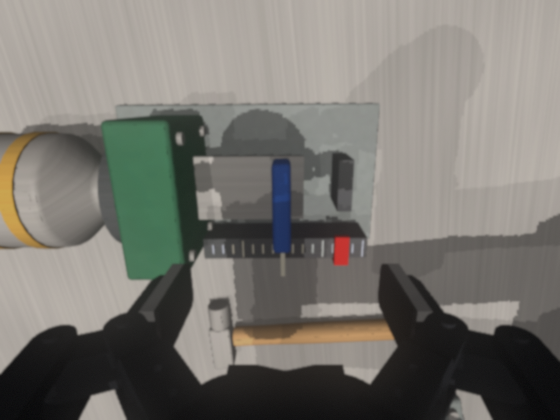

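Run:
```python
import numpy as np
W=np.load("pics/w4.npz")["W"]
print(W[155:210:12,343].round(),W[268,282].round(),W[262:274,278:288,2].round())
```

```text
[[ 477. -231.   27.]
 [ 483. -225.   58.]
 [ 484. -214.   57.]
 [ 485. -202.   58.]
 [ 485. -190.   58.]] [ 550. -137.   76.] [[ 1. -0. -1. 75. 75. 76. 75. -0.  1. -1.]
 [ 0. -1. -1. 74. 76. 76. 75.  0. -0. -1.]
 [ 0.  1. -0. 74. 75. 76. 76.  0. -1. -1.]
 [-0. -0. -1. 76. 75. 75. 76. -1. -2. -0.]
 [ 0. -1. -0. 75. 75. 75. 76. -2. -1. -1.]
 [ 0. -1. -0. 75. 75. 75. 75. -0. -1. -0.]
 [-2. -1. -1. 76. 76. 76. 75. -0. -0. -1.]
 [-2. -0. -1. 76. 75. 75. 75. -1. -0. -2.]
 [-1. -0. -0. 76. 75. 75. 75. -1. -1. -1.]
 [-0. -1. -0. 75. 75. 75. 76. -1. -1. -2.]
 [-0. -1. -1. 75. 75. 75. 75.  0. -1. -1.]
 [ 1. -1. -0. 74. 75. 75. 74. -1. -1. -1.]]
```

>>> {"name": "send_rows", "arguments": {"targets": [{"gripper": -1,"x": 0.15,"y": -0.14,"z": 3,"ax": 0,"ay": 0,"az": 0},{"gripper": -1,"x": 0,"y": 0,"z": 3,"ax": 0,"ay": 0,"az": 0},{"gripper": -1,"x": 0,"y": 0,"z": 0,"ax": 0,"ay": 0,"az": 0}]}}

```text
clock: 8.4
position: [538.4, -210.8, 146.3]
ee_rot: [-0.667, 0.745, 0.005, -0.003]
contact_force: [-1.6, 0.4, -1.9]
gripper_width: 85.5
grasp_force: 0.0
```

>>> {"name": "send_rows", "arguments": {"targets": [{"gripper": -1,"x": 0,"y": 0,"z": 2.5,"ax": 0,"ay": 0,"az": 0},{"gripper": -1,"x": 0,"y": 0,"z": 2.5,"ax": 0,"ay": 0,"az": 0},{"gripper": -1,"x": 0,"y": 0,"z": 0,"ax": 0,"ay": 0,"az": 0},{"gripper": -1,"x": 0,"y": 0,"z": 0,"ax": 0,"ay": 0,"az": 0}]}}

```text
clock: 8.73
position: [542.1, -212.7, 102.5]
ee_rot: [-0.667, 0.745, 0.001, -0.001]
contact_force: [0.9, -0.1, -0.3]
gripper_width: 85.4
grasp_force: 0.0
```

>>> {"name": "send_rows", "arguments": {"targets": [{"gripper": 1,"x": 0,"y": 0,"z": 0.3,"ax": 0,"ay": 0,"az": 0},{"gripper": 1,"x": 0,"y": 0,"z": 0,"ax": 0,"ay": 0,"az": 0},{"gripper": 1,"x": 0,"y": 0,"z": 0,"ax": 0,"ay": 0,"az": 0},{"gripper": 1,"x": 0,"y": 0,"z": 0,"ax": 0,"ay": 0,"az": 0},{"gripper": 1,"x": 0,"y": 0,"z": 0,"ax": 0,"ay": 0,"az": 0}]}}

```text
clock: 9.15
position: [542.4, -213.5, 100.2]
ee_rot: [-0.667, 0.745, -0.001, 0.0]
contact_force: [-0.3, 0.2, 0.3]
gripper_width: 25.6
grasp_force: 0.0
```

>>> {"name": "send_rows", "arguments": {"targets": [{"gripper": 1,"x": 0,"y": 0,"z": 0,"ax": 0,"ay": 0,"az": 0},{"gripper": 1,"x": 0,"y": 0,"z": 0,"ax": 0,"ay": 0,"az": 0},{"gripper": 1,"x": 0,"y": 0,"z": 0,"ax": 0,"ay": 0,"az": 0},{"gripper": 1,"x": 0,"y": 0,"z": 0,"ax": 0,"ay": 0,"az": 0}]}}

```text
clock: 9.48
position: [542.8, -213.6, 100.1]
ee_rot: [-0.667, 0.745, -0.001, 0.0]
contact_force: [0.4, -0.3, 3.8]
gripper_width: 13.4
grasp_force: 60.8
```

>>> {"name": "send_rows", "arguments": {"targets": [{"gripper": 1,"x": 0,"y": 1,"z": 0,"ax": 0,"ay": 0,"az": 0},{"gripper": 1,"x": 0,"y": 1.5,"z": 0,"ax": 0,"ay": 0,"az": 0},{"gripper": 1,"x": 0,"y": 1.5,"z": 0,"ax": 0,"ay": 0,"az": 0},{"gripper": 1,"x": 0,"y": 1,"z": 0,"ax": 0,"ay": 0,"az": 0},{"gripper": 1,"x": 0,"y": 0.8,"z": 0,"ax": 0,"ay": 0,"az": 0}]}}

```text
clock: 9.9
position: [487.8, -207.7, 100.1]
ee_rot: [-0.667, 0.745, -0.004, 0.003]
contact_force: [10.5, -3.7, -4.8]
gripper_width: 13.5
grasp_force: 59.6
```

>>> {"name": "send_rows", "arguments": {"targets": [{"gripper": 1,"x": 0,"y": 0,"z": 0,"ax": 0,"ay": 0,"az": 0},{"gripper": 1,"x": 0,"y": 0,"z": 0,"ax": 0,"ay": 0,"az": 0},{"gripper": 1,"x": 0,"y": 0,"z": 0,"ax": 0,"ay": 0,"az": 0},{"gripper": 1,"x": 0,"y": 0,"z": 0,"ax": 0,"ay": 0,"az": 0}]}}

```text
clock: 10.23
position: [488.3, -207.8, 100.1]
ee_rot: [-0.667, 0.745, -0.004, 0.002]
contact_force: [8.5, -2.3, -3.2]
gripper_width: 12.4
grasp_force: 59.9
```

```bash
cat > g.py <<'E'
from h import *
s=arm.read_state();u=np.array([.9936,-.1132]);print(s["position"],s["position"][:2]@u-563.5,s["contact_force"])
ims=[]
for n in("wrist","scene","side"):
    m=arm.camera_model(n);im,d=arm.get_image(n);W=cloud(n,im,d,m);h=hsv(im)
    U=W[...,0]*u[0]+W[...,1]*u[1];V=W[...,0]*.1132+W[...,1]*.9936
    box=(U>470)&(U<580)&(W[...,2]>50)
    v0=541.4*.1132-213.4*.9936
    red=box&((h[...,0]<10)|(h[...,0]>170))&(h[...,1]>110)&(W[...,2]<75)
    ptr=box&(V-v0>44)&(V-v0<100)&(W[...,2]>70)&(W[...,2]<84)&(h[...,1]<90)
    blue=box&(h[...,0]>100)&(h[...,0]<130)&(h[...,1]>110)&(W[...,2]>100)&(abs(V-v0)<45)
    for k,c in(("red",red),("ptr",ptr),("blue",blue)):
        q=U[c]
        if len(q)>3:print(n,k,len(q),"mid",np.round((np.percentile(q,3)+np.percentile(q,97))/2,1),"med",np.median(q).round(1),"rng",q.min().round(1),q.max().round(1))
    ims.append(im)
a=ims[0][120:330,150:430];b=ims[2][130:210,240:360]
cv2.imwrite("pics/"+__import__("sys").argv[1],np.vstack([cv2.resize(a,(400,300)),cv2.resize(b,(400,267),interpolation=2)])[...,::-1])
E
python3 g.py g1.png
```

```text
[ 488.2680384  -207.80023841  100.08579285] -54.83389005666817 [ 8.51244903 -2.27752581 -3.24656275]
wrist blue 5233 mid 507.5 med 507.4 rng 500.5 514.4
scene red 36 mid 509.8 med 511.0 rng 503.9 515.5
scene ptr 19 mid 509.2 med 509.8 rng 504.5 513.3
scene blue 133 mid 535.4 med 517.1 rng 501.6 571.5
side red 58 mid 503.4 med 501.5 rng 495.9 512.1
side ptr 15 mid 506.3 med 506.9 rng 504.2 508.6
side blue 140 mid 502.0 med 506.1 rng 470.1 555.0
```

View pics/g1.png

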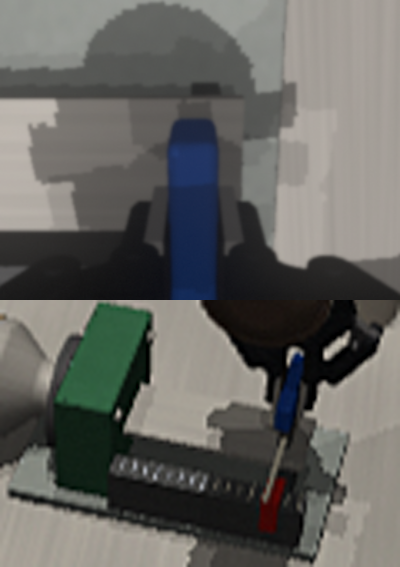

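>>> {"name": "send_rows", "arguments": {"targets": [{"gripper": 1,"x": 0,"y": 0.37,"z": 0,"ax": 0,"ay": 0,"az": 0},{"gripper": 1,"x": 0,"y": 0,"z": 0,"ax": 0,"ay": 0,"az": 0},{"gripper": 1,"x": 0,"y": 0,"z": 0,"ax": 0,"ay": 0,"az": 0},{"gripper": 1,"x": 0,"y": 0,"z": 0,"ax": 0,"ay": 0,"az": 0},{"gripper": 1,"x": 0,"y": 0,"z": 0,"ax": 0,"ay": 0,"az": 0}]}}

```text
clock: 10.8
position: [484.9, -207.4, 100.1]
ee_rot: [-0.667, 0.745, -0.004, 0.002]
contact_force: [9.5, -3.3, -2.4]
gripper_width: 13.1
grasp_force: 60.0
```

```bash
sed -i 's#^a=.*#a=ims[1][180:250,170:260];b=ims[2][160:210,290:360]#; s#(400,300)#(540,420),interpolation=2#; s#(400,267)#(540,386)#; s#np.vstack(\(.*\))\[#np.vstack(\1)[#' g.py; sed -i 's#cv2.resize(a,(540,420)#cv2.resize(a,(360,280)#; s#(540,386)#(360,257)#' g.py; python3 g.py g2.png
```

```text
[ 484.87538857 -207.41544715  100.10467686] -58.24838529680443 [ 9.46750407 -3.26383334 -2.36661966]
wrist blue 5231 mid 504.0 med 504.0 rng 497.1 511.6
scene red 42 mid 507.2 med 508.9 rng 499.7 517.0
scene ptr 15 mid 506.3 med 504.6 rng 501.6 511.5
scene blue 153 mid 531.1 med 514.1 rng 501.0 571.5
side red 56 mid 503.7 med 501.7 rng 496.2 512.1
side ptr 17 mid 502.9 med 503.7 rng 501.1 504.7
side blue 146 mid 504.8 med 502.8 rng 471.9 550.0
```

View pics/g2.png

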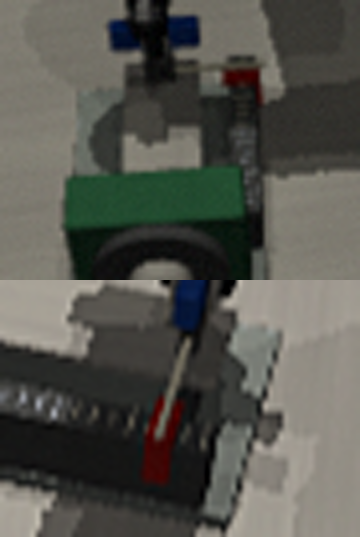

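The pointer lies over the middle of the red clip: in the side crop the pointer is at about (175,400), centred across the clip at (165,440). The offset is about 0.4 mm, and the grip is held.

```bash
python3 -c "
from bench import arm
print(arm.job_done())"
```

```text
the job is handed in; nothing more can be done
None
```

I turned the valve handle onto its red line and let go of it, then pulled the gate out until its pointer stood over the middle of the red mark. I handed the job in at about 11 s of the 53 s, still holding the grip.

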